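# Hold back a sprung belt tensioner at the repair bench

### The job

On the repair bench, the belt drive's sprung tensioner arm must be held back so that a belt could be slipped on. First take away the loose idler block that stands in the arm's way on the drive plate and set it upright in the open parts tray, then push the arm's upright finger post across, past the ratchet click, until the pawl has dropped behind the tooth. The click does not hold the arm, so finish while you are still holding it back there, and leave everything else on the bench where it is.

Things in the scene. Friction and masses are not known exactly. Their poses are not given: they have to be found in the camera images.
- drive: belt drive: fixed grey mounting plate 280 mm (its x) by 220 mm (its y), top face 15 mm above the bench; origin at its centre, at bench height. The pawl is at its +x end (far from the robot when not yawed), the tensioner arm reaches towards -x. Yaw up to 0.4 rad either way. Pawl and guides at the +x end stand up to 47 mm, two black stop pins beside the arm up to 61 mm above the bench.
- pivot (a point): the tensioner arm's vertical pivot axis, on the drive at its x = +50 mm, y = 0; this point is 65 mm above the bench
- post (a point): middle of the finger post: plain steel pin, diameter 14 mm, upright on the free end of the tensioner arm 150 mm from the pivot axis, running from 64 to 104 mm above the bench (this point: 84). The arm is a flat aluminium bar 22 mm wide, top at 64 mm; a black roller 28 mm in diameter hangs under its end. Free space all round the pin. Its -x points from the pivot out along the bar.
- tensioner (a joint): arm angle, rad. 0: at rest on its stop (the start), post on the drive's -y side, bar 0.42 rad from the drive's -x. Grows as the post goes to the drive's +y (clockwise from above); end stop 0.84. Spring back to 0: 6 N at the post at 0, 11 N at 0.7. Tooth meets pawl at 0.33, peak at 0.46 (some 3 N extra), pawl dropped behind it from 0.60; hold at 0.65 to 0.75. Springs back if let go.
- pawl (a joint): lift in m of the brass pawl slider, which lies along the drive's x at the far side of the pivot between two guide blocks, nose to the ratchet disc: 0 dropped, about 0.0035 with the tooth's peak under it. Moved by the tooth alone.
- block_center (a point): loose idler block, the obstacle: aluminium, 50 mm (its x) by 30 mm (its y) by 40 mm tall, with a black roller 24 mm in diameter, 14 mm tall, upright on top; about 0.18 kg. Stands on the drive plate (15 mm above the bench) in the arm's path, on its +y side, its x within 0.3 rad of the drive's x. Point: middle of the block part, 20 mm above its underside; block's axes, z up.
- tray: open parts tray of grey plastic, fixed, 130 by 130 mm outside, walls 4 mm thick and 30 mm high, floor about 4 mm thick. On the robot's left or right, in the place that the carton does not have. Origin: centre of its underside.
- carton: closed cardboard carton 120 by 110 by 45 mm, to be left alone, on the other side than the tray. Origin: centre of its underside.
- pulley: bystander: small loose aluminium pulley, 32 mm in diameter, 18 mm tall, lying flat on the drive plate near its +y edge beside the pivot. Origin: centre of its underside.
- duster: bystander: dark spray can 52 mm in diameter and 165 mm tall, standing far out on the right. Origin: centre of its underside.
- jar: bystander: amber glass jar 56 mm in diameter, 70 mm tall, far left. Origin: centre of its underside.
- screwdriver: bystander: screwdriver lying near the robot on the left. Origin: on the bench under it.
- brush: bystander: brush lying near the robot on the right. Origin: on the bench under it.
- tablet: bystander: white tablet computer 240 by 170 by 9 mm lying on the left. Origin: centre of its underside.
Mind the look-alikes: they are no part of the job. What is shaped like the tray but yellow is not meant.

How it is judged:
By the outcome, as a careful person would: the job done as asked, in the order asked, and still so for the second after the job is handed in, while the arm keeps its last pose, push and grip.
It also fails if it takes over 54 s, if anything falls off the work surface, if the arm or the gripper's body presses on something with over 40 N, if the wrist force passes 120 N, or if a joint passes its speed limit or range.

### The arm

A 6-joint arm with a two-finger parallel gripper is mounted at the origin on the work surface. World frame = base frame: x ahead of the robot, y to its left, z up, the work surface at z = 0. Lengths are in mm, angles in rad, forces in N, time in s.
With the tool pointing down it reaches from about 375 to 975 mm from the base axis. Payload 3.8 kg.
Tool frame: the origin (TCP) lies on the centre line of the jaws, within the pads' length; the fingertips stand 14 mm ahead of it and the grasp point (between the pads) lies 5 mm behind it (bot.nose_length is the distance from the TCP to the fingertips, in mm); z points along the fingers, y is the direction in which the jaws open and shut (so a half turn about z gives the same grasp; the last joint's range is limited). The gripper opens to 85 mm and grips with 20 to 120 N. Pads are 22 mm wide; open, the fingers measure 114 mm over their backs; the gripper's body (76 mm by 85 mm) begins 54 mm behind the grasp point. The pads swing forward as they close: fully open they stand 13 mm farther back than shut.
Start: joints at [1.274, 0.264, 1.604, -0, 1.274, -0.037], TCP at [173.397, 652.343, 245.28] pointing down, gripper open.
Joint ranges: [-2.63, 2.63], [-0.94, 2.18], [0.31, 2.57], [-1.31, 4.45], [0, 2.66], [-2.55, 2.55]. Speed limits (rad/s): [2.57, 2.57, 3.14, 3.14, 3.14, 3.14].

### API

Orientations are given as a unit quaternion [w, x, y, z].
In Python, from bench import bot gives the robot as it stands.
- The arm moves only by the tool step_arm, never from a script. Its argument "increments" is a list of rows, each an object of numbers: "tx", "ty", "tz": the shift along the tool's x, y, z in mm; "turn": the turn about the tool's z in degrees; "gripper": the opening, from 0 (shut) to 1 (fully open). In form: [{"tx": .., "ty": .., "tz": .., "turn": .., "gripper": ..}, ...]. A call has 1 to 12 rows; each row shifts and turns the commanded pose from where the row before left it, along the tool's axes as they then stand; what a row does not reach is not made up. A row lasts 1/12 s, in which the tool goes at most 41.7 mm and 7.16 degrees, less where a joint would pass 70% of its speed; a pose out of reach is approached as far as the arm can. A call is refused whole if a number of a shift passes 41.7 or a number of a turn 7.16, either way. A call with a gripper value outside its range is refused whole. The fingers move at their own pace and stop on an object; "squeeze" is the grip in N (left out, the last holds). Time passes only in rows, so rows that do not move let the fingers close. It gives the time, the measured TCP pose, the force and the opening at its end, in the units of the state.
- bot.get_obs(): the state, without advancing time (a new reading comes with each control period).
- bot.grab_frame(name): name is "scene" or "top"; returns a dict with "image" (400x640x3 uint8, blue, green, red), "fx", "fy", "cx", "cy" (pixels), "view" (4x4, takes a point from world to camera coordinates). Camera axes: x right, y down, z forward; pixel columns grow to the right and rows downward; lengths in mm; the calibration is good to about 2 mm. A picture is of the moment at which its call begins. There is no depth.
- bot.sign_off(): hands the job in, once; it reports no verdict.
The state is a dict: "clock": time; "qpos": joint angles; "qd": joint speeds; "effort": joint torques, N m; "tool_pos": TCP position; "tool_rot": TCP orientation; "contact_force": force on the tool from outside, world axes, zero at the start; "moment": the same for the moment, N m; "finger_gap": finger opening in mm.
Only numpy, scipy, OpenCV 4.12 (cv2) and the standard library are available. Lean on these libraries where they do the work, as an engineer would, in place of code of your own. Each camera call takes 0.05 s, during which the arm holds its last target.

## Working session

There is one attempt and no reset: what is moved stays moved. The work goes in short steps, Python scripts to look and compute and a tool call to move; the robot and the scene stay as the last step left them, time stands still between calls to the robot, and variables do not carry over. Pictures are saved under pics/ and viewed, and the job is handed in when it is done.

Besides the shell and the picture viewer there is one more tool, called after "Request:" as name([rows], argument=value, ...), one row to a line, values as JSON. step_arm: Moves the arm, as the interface text tells. Its arguments: {"type":"object","properties":{"increments":{"type":"array","items":{"type":"object","properties":{"tx":{"type":"number"},"ty":{"type":"number"},"tz":{"type":"number"},"turn":{"type":"number"},"gripper":{"type":"number"}}}},"squeeze":{"type":"number"}},"required":["increments"]}

```bash
mkdir -p pics; ls; python3 - <<'E'
from bench import bot
import cv2,numpy as np
o=bot.get_obs();print(o)
for n in("scene","top"):
    f=bot.grab_frame(n);cv2.imwrite(f"pics/{n}0.png",f["image"]);print(n,f["fx"],f["fy"],f["cx"],f["cy"],np.round(f["view"],4).tolist())
E
```

```text
pics
{'clock': 0.0, 'qpos': array([ 1.27409181e+00,  2.64767642e-01,  1.60533416e+00, -2.74588122e-05,
        1.27366052e+00, -3.68830933e-02]), 'qd': array([ 4.46997353e-04,  1.39013079e-03,  1.85518212e-04, -9.34127926e-04,
        7.55748629e-05, -3.35889986e-04]), 'effort': array([-4.80349954e-04, -5.15138376e+01, -3.67297375e+01,  2.32328409e-05,
        1.31181080e-02,  2.08465360e-05]), 'tool_pos': array([173.21698926, 651.70618953, 243.97371144]), 'tool_rot': array([-1.67164450e-04,  1.29541532e-01,  9.91573404e-01, -1.07195728e-03]), 'contact_force': array([ 0.1031977 , -0.69098132, -0.81955563]), 'moment': array([ 0.04375971, -0.00272398, -0.01070966]), 'finger_gap': 85.63119584744872}
scene 502.70743480830646 502.70743480830646 321.62214492980445 207.1504629524834 [[-0.604, 0.7967, -0.0181, 307.291], [0.5522, 0.402, -0.7304, -240.9514], [-0.5747, -0.4512, -0.6827, 1873.1606], [0.0, 0.0, 0.0, 1.0]]
top 374.78580844620024 374.78580844620024 307.9973410438642 198.56631005231293 [[0.0175, -0.9998, 0.0002, 36.2302], [-0.9903, -0.0174, -0.1381, 551.7021], [0.1381, 0.0022, -0.9904, 1138.2834], [0.0, 0.0, 0.0, 1.0]]
```

View pics/scene0.png

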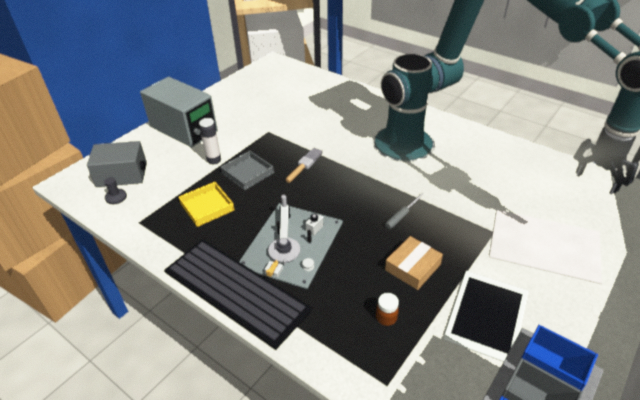

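View pics/top0.png

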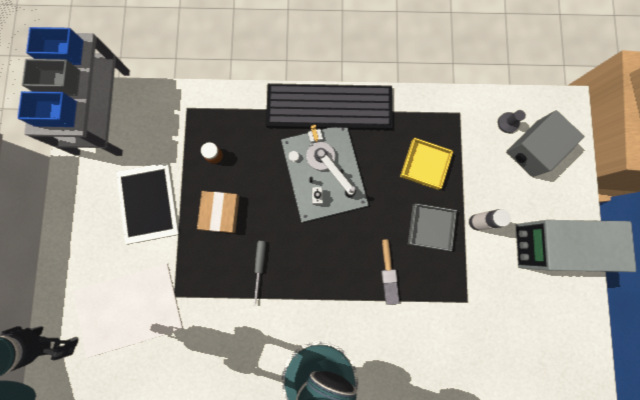

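The top view shows the grey tray at about (433,228), the yellow decoy at (427,163), the drive plate around (323,173), the block near (317,195) and the post near (349,190). I'll zoom in on these.

```bash
python3 - <<'E'
import cv2
a=cv2.imread("pics/top0.png")
cv2.imwrite("pics/top0z.png",cv2.resize(a[115:235,270:390],None,fx=5,fy=5,interpolation=cv2.INTER_CUBIC))
cv2.imwrite("pics/top0t.png",cv2.resize(a[190:270,395:475],None,fx=5,fy=5,interpolation=cv2.INTER_CUBIC))
a=cv2.imread("pics/scene0.png")
cv2.imwrite("pics/sc0z.png",cv2.resize(a[180:300,230:350],None,fx=5,fy=5,interpolation=cv2.INTER_CUBIC))
E
```

```text
(no output)
```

View pics/top0z.png

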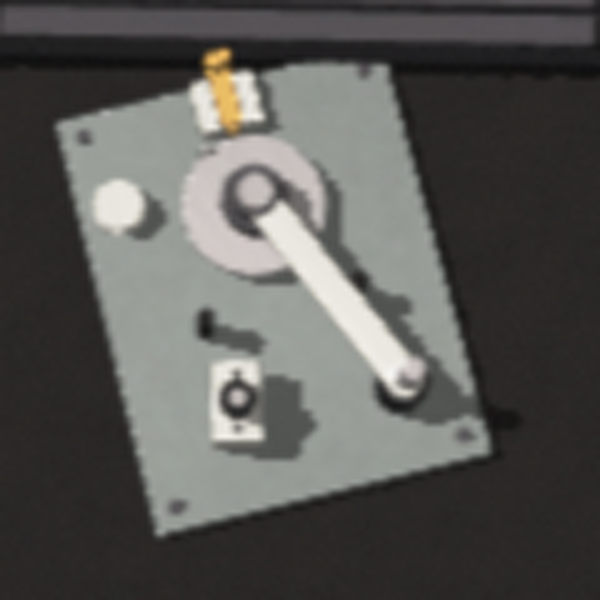

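View pics/top0t.png

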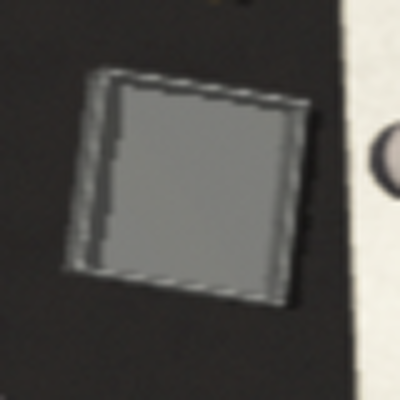

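View pics/sc0z.png

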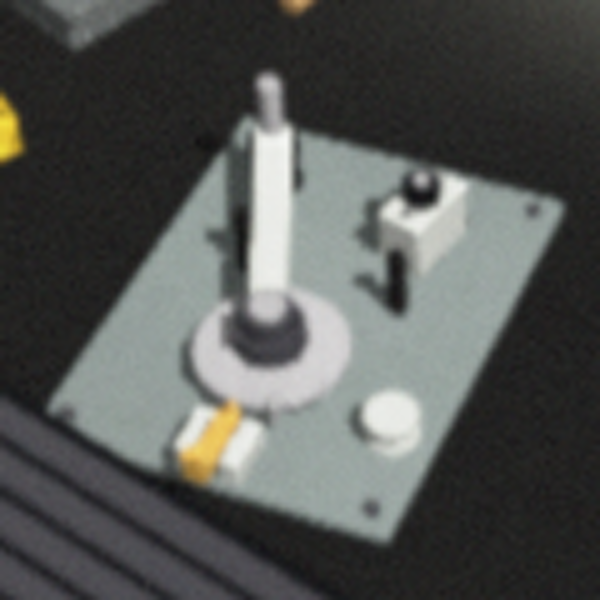

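```bash
cat > h.py <<'E'
import numpy as np
T=dict(f=374.78580844620024,cx=307.9973410438642,cy=198.56631005231293,V=np.array([[0.0175,-0.9998,0.0002,36.2302],[-0.9903,-0.0174,-0.1381,551.7021],[0.1381,0.0022,-0.9904,1138.2834]]))
S=dict(f=502.70743480830646,cx=321.62214492980445,cy=207.1504629524834,V=np.array([[-0.604,0.7967,-0.0181,307.291],[0.5522,0.402,-0.7304,-240.9514],[-0.5747,-0.4512,-0.6827,1873.1606]]))
def back(C,u,v,z):
    R=C['V'][:,:3];t=C['V'][:,3];c=-R.T@t
    d=R.T@np.array([(u-C['cx'])/C['f'],(v-C['cy'])/C['f'],1]);s=(z-c[2])/d[2];return c+s*d
def proj(C,p):
    q=C['V'][:,:3]@p+C['V'][:,3];return C['f']*q[:2]/q[2]+[C['cx'],C['cy']]
def zb(C,o,u,v,z): return back(C,o[0]+(u+.5)/5-.5,o[1]+(v+.5)/5-.5,z)
E
python3 - <<'E'
from h import *
np.set_printoptions(precision=1,suppress=True)
a=(270,115);b=(395,190);c=(230,180)
def rep(n,C,o,P,z):
    Q=np.array([zb(C,o,*p,z)[:2] for p in P]);print(n,Q.tolist() if 0 else Q.round(1).tolist(),'mean',Q.mean(0))
    if len(P)==4:
        e=np.roll(Q,-1,0)-Q;print('  len',np.linalg.norm(e,axis=1),'ang',np.degrees(np.arctan2(e[:,1],e[:,0])))
rep('plateT',T,a,[(57,125),(387,65),(492,455),(157,537)],15)
rep('plateS',S,c,[(565,203),(390,543),(48,410),(245,118)],15)
rep('blockT',T,a,[(210,363),(262,358),(265,440),(212,442)],55)
rep('rollerT',T,a,[(240,397)],69)
rep('rollerS',S,c,[(423,182)],69)
rep('postT',T,a,[(408,373)],104)
rep('postS',S,c,[(267,80)],104)
rep('trayT',T,b,[(97,68),(310,103),(288,305),(68,270)],30)
rep('pulT',T,a,[(120,205)],33)
rep('pivT',T,a,[(257,190)],80)
E
```

```text
plateT [[747.6, 137.7], [792.1, -78.2], [534.9, -146.0], [478.8, 66.8]] mean [638.4  -4.9]
  len [220.4 266.  220.2 278. ] ang [ -78.3 -165.2  104.8   14.8]
plateS [[483.7, 62.9], [754.4, 138.7], [796.0, -78.4], [541.5, -148.7]] mean [643.9  -6.4]
  len [281.1 221.  264.  219.3] ang [  15.7  -79.2 -164.6  105.3]
blockT [[584.5, 35.3], [588.2, 3.0], [536.9, 0.5], [535.1, 33.3]] mean [561.2  18. ]
  len [32.5 51.4 32.8 49.5] ang [ -83.4 -177.2   93.2    2.4]
rollerT [[561.3, 16.7]] mean [561.3  16.7]
rollerS [[563.9, 15.7]] mean [563.9  15.7]
postT [[572.2, -82.1]] mean [572.2 -82.1]
postS [[577.5, -91.2]] mean [577.5 -91.2]
trayT [[543.3, -288.8], [523.4, -422.5], [397.1, -404.1], [416.2, -268.1]] mean [ 470.  -345.9]
  len [135.1 127.6 137.4 128.7] ang [-98.5 171.7  82.   -9.3]
pulT [[689.9, 94.5]] mean [689.9  94.5]
pivT [[688.8, 8.3]] mean [688.8   8.3]
```

The plate fit gives yaw ≈ 15.2° and the pivot at (690, 9). That predicts the post at (573, -85), which agrees with both views. The block is at (562, 17) with yaw ≈ 4°, and the tray at (470, -346). I'll move above the block next.

Request:
step_arm([
  {"turn": -6.5, "gripper": 1},
  {"turn": -6.5},
  {"turn": -6},
  {"tx": -17, "ty": -33},
  {"tx": -17, "ty": -33},
  {"tx": -17, "ty": -33},
  {"tx": -17, "ty": -33},
  {"tx": -17, "ty": -33},
  {"tx": -17, "ty": -33},
  {"tx": -17, "ty": -33},
  {"tx": -17, "ty": -33},
  {"tx": -17, "ty": -33},
])

```text
validation failed for argument at $.in...
```

Request:
step_arm([
  {"tx": -17, "ty": -33},
  {"tx": -17, "ty": -33},
  {"tx": -17, "ty": -33},
  {"tx": -17, "ty": -33},
  {"tx": -17, "ty": -33},
  {"tx": -17, "ty": -33},
  {"tx": -17, "ty": -33},
  {"tx": -17, "ty": -33},
  {"tx": -17, "ty": -33},
  {"tz": 20},
  {"tz": 20},
  {},
])

```text
validation failed for argument at $.in...
```

```bash
cat >> h.py <<'E'
from scipy.spatial.transform import Rotation as Ro
def to(o,tgt,yang):
    w,x,y,z=o['tool_rot'];R=Ro.from_quat([x,y,z,w]).as_matrix()
    ya=np.degrees(np.arctan2(R[1,1],R[0,1]));d=np.array(tgt)-o['tool_pos']
    print('clk',round(o['clock'],2),'pos',o['tool_pos'].round(1),'yang',round(ya,1),'zaxis',R[:,2].round(3),'gap',round(o['finger_gap'],1),'F',o['contact_force'].round(1),'q',o['qpos'].round(2))
    t=-(yang-ya);Rn=R@Ro.from_euler('z',t,degrees=True).as_matrix()
    print('tool d now',(R.T@d).round(1),'| turn',round(t,1),'tool d after turn',(Rn.T@d).round(1))
E
python3 - <<'E'
from h import *
from bench import bot
import cv2
f=bot.grab_frame("top");cv2.imwrite("pics/t1.png",cv2.resize(f["image"][115:275,260:460],None,fx=4,fy=4,interpolation=cv2.INTER_CUBIC))
f=bot.grab_frame("scene");cv2.imwrite("pics/s1.png",cv2.resize(f["image"][130:310,200:400],None,fx=4,fy=4,interpolation=cv2.INTER_CUBIC)[:600])
to(bot.get_obs(),[562,17,34],94)
# refine block yaw from initial images
a=cv2.imread("pics/top0.png").astype(int)
m=((a.min(2)>185)).astype(np.uint8)
n,l,s,c=cv2.connectedComponentsWithStats(m)
for i in range(1,n):
    if 305<c[i][0]<330 and 183<c[i][1]<207 : print(s[i],c[i],cv2.minAreaRect(np.argwhere(l==i)[:,::-1].astype(np.float32)))
E
```

```text
clk 0.2 pos [173.3 651.9 244.4] yang 75.1 zaxis [-0.    -0.001 -1.   ] gap 85.2 F [-0.1  0.2  0.1] q [ 1.27  0.26  1.6   0.    1.27 -0.04]
tool d now [-538.8 -513.5  211.1] | turn -18.9 tool d after turn [-343.6 -660.2  211.1]
[312 187  10  16  78] [315.57692308 194.48717949] ((316.5, 194.5), (15.0, 9.0), 90.0)
```

The move calls were refused by validation, so nothing moved. I'll try rows with every key filled in.

Request:
step_arm([
  {"tx": 0, "ty": 0, "tz": 0, "turn": -6.5, "gripper": 1},
  {"tx": 0, "ty": 0, "tz": 0, "turn": -6.5, "gripper": 1},
  {"tx": 0, "ty": 0, "tz": 0, "turn": -6, "gripper": 1},
  {"tx": -17, "ty": -33, "tz": 0, "turn": 0, "gripper": 1},
  {"tx": -17, "ty": -33, "tz": 0, "turn": 0, "gripper": 1},
  {"tx": -17, "ty": -33, "tz": 0, "turn": 0, "gripper": 1},
  {"tx": -17, "ty": -33, "tz": 0, "turn": 0, "gripper": 1},
  {"tx": -17, "ty": -33, "tz": 0, "turn": 0, "gripper": 1},
  {"tx": -17, "ty": -33, "tz": 0, "turn": 0, "gripper": 1},
  {"tx": -17, "ty": -33, "tz": 0, "turn": 0, "gripper": 1},
  {"tx": -17, "ty": -33, "tz": 0, "turn": 0, "gripper": 1},
  {"tx": -17, "ty": -33, "tz": 0, "turn": 0, "gripper": 1},
])

```text
clock: 1.2
tool_pos: [347.7, 365.4, 245.2]
tool_rot: [0.0, -0.036, 0.999, 0.0]
contact_force: [0.7, -0.0, 0.8]
finger_gap: 85.5
```

Request:
step_arm([
  {"tx": -17, "ty": -33, "tz": 0, "turn": 0, "gripper": 1},
  {"tx": -17, "ty": -33, "tz": 0, "turn": 0, "gripper": 1},
  {"tx": -17, "ty": -33, "tz": 0, "turn": 0, "gripper": 1},
  {"tx": -17, "ty": -33, "tz": 0, "turn": 0, "gripper": 1},
  {"tx": -17, "ty": -33, "tz": 0, "turn": 0, "gripper": 1},
  {"tx": -17, "ty": -33, "tz": 0, "turn": 0, "gripper": 1},
  {"tx": -17, "ty": -33, "tz": 0, "turn": 0, "gripper": 1},
  {"tx": -17, "ty": -33, "tz": 0, "turn": 0, "gripper": 1},
  {"tx": -17, "ty": -33, "tz": 0, "turn": 0, "gripper": 1},
  {"tx": -17, "ty": -33, "tz": 20, "turn": 0, "gripper": 1},
  {"tx": 0, "ty": -5, "tz": 30, "turn": 0, "gripper": 1},
  {"tx": 0, "ty": 0, "tz": 30, "turn": 0, "gripper": 1},
])

```text
clock: 2.2
tool_pos: [542.9, 42.9, 165.9]
tool_rot: [0.002, -0.034, 0.999, -0.0]
contact_force: [-0.7, 0.1, 0.3]
finger_gap: 85.4
```

```bash
python3 - <<'E'
from h import *
from bench import bot
import cv2
f=bot.grab_frame("top");cv2.imwrite("pics/t2.png",cv2.resize(f["image"][115:235,270:390],None,fx=5,fy=5,interpolation=cv2.INTER_CUBIC))
f=bot.grab_frame("scene");cv2.imwrite("pics/s2.png",cv2.resize(f["image"][180:300,230:350],None,fx=5,fy=5,interpolation=cv2.INTER_CUBIC))
to(bot.get_obs(),[562,17,34],94)
E
```

```text
clk 2.3 pos [536.3  44.5 159.8] yang 94.0 zaxis [-0.011 -0.    -1.   ] gap 85.3 F [-1.1 -1.  -1.3] q [ 0.04  0.08  1.98  0.    1.09 -1.6 ]
tool d now [-25.2 -29.3 125.5] | turn 0.0 tool d after turn [-25.2 -29.3 125.5]
```

View pics/s2.png

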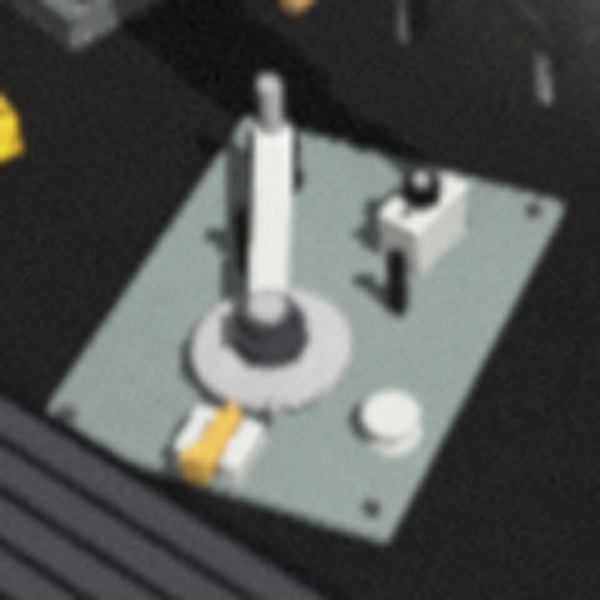

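The scene view shows the block untouched, with its roller at (423,185), and the fingers at the upper right. I'll settle the arm and read the pose again.

Request:
step_arm([
  {"tx": -25, "ty": -28, "tz": 20, "turn": 0, "gripper": 1},
  {"tx": 0, "ty": 0, "tz": 0, "turn": 0, "gripper": 1},
  {"tx": 0, "ty": 0, "tz": 0, "turn": 0, "gripper": 1},
])

```text
clock: 2.55
tool_pos: [567.6, 19.6, 146.0]
tool_rot: [-0.001, -0.036, 0.999, 0.0]
contact_force: [-0.4, -0.2, -0.4]
finger_gap: 85.3
```

```bash
python3 - <<'E'
from h import *
from bench import bot
import cv2
f=bot.grab_frame("top");cv2.imwrite("pics/t3.png",cv2.resize(f["image"][115:235,270:390],None,fx=5,fy=5,interpolation=cv2.INTER_CUBIC))
f=bot.grab_frame("scene");cv2.imwrite("pics/s3.png",cv2.resize(f["image"][180:300,230:350],None,fx=5,fy=5,interpolation=cv2.INTER_CUBIC))
to(bot.get_obs(),[562,17,34],94)
E
```

```text
clk 2.65 pos [567.5  20.4 147.3] yang 94.1 zaxis [ 0.001  0.    -1.   ] gap 85.5 F [-0.1  0.2  0.5] q [-0.01  0.14  1.94  0.    1.06 -1.65]
tool d now [  5.9  -3.  113.3] | turn 0.1 tool d after turn [  5.9  -3.  113.3]
```

View pics/s3.png

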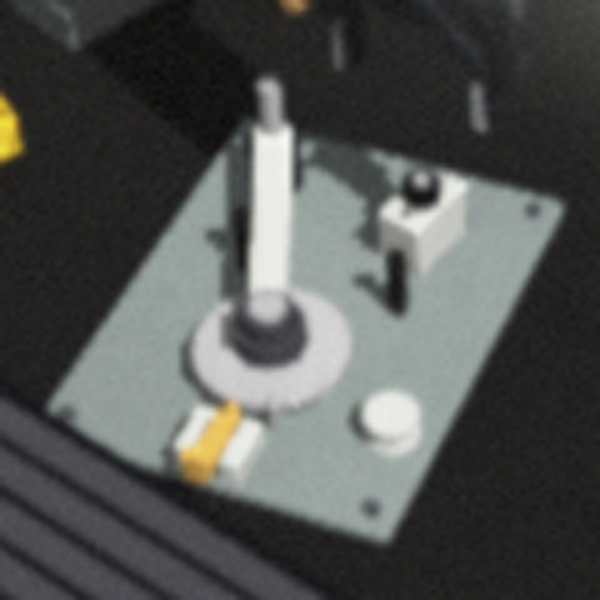

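View pics/t3.png

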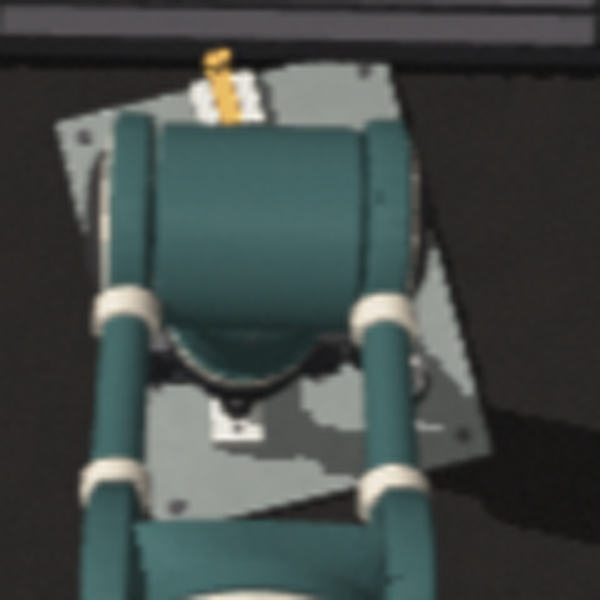

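In the top view the arm covers the plate. In the scene view the jaw tips at (340,45) and (478,110) straddle the block's direction. I'll descend now.

Request:
step_arm([
  {"tx": 5.5, "ty": -3, "tz": 20, "turn": 0, "gripper": 1},
  {"tx": 0, "ty": 0, "tz": 30, "turn": 0, "gripper": 1},
  {"tx": 0, "ty": 0, "tz": 25, "turn": 0, "gripper": 1},
  {"tx": 0, "ty": 0, "tz": 20, "turn": 0, "gripper": 1},
  {"tx": 0, "ty": 0, "tz": 10, "turn": 0, "gripper": 1},
  {"tx": 0, "ty": 0, "tz": 7, "turn": 0, "gripper": 1},
  {"tx": 0, "ty": 0, "tz": 0, "turn": 0, "gripper": 1},
  {"tx": 0, "ty": 0, "tz": 0, "turn": 0, "gripper": 1},
])

```text
clock: 3.32
tool_pos: [562.7, 16.9, 35.2]
tool_rot: [0.001, -0.036, 0.999, -0.0]
contact_force: [0.3, -0.3, -0.3]
finger_gap: 85.4
```

```bash
python3 - <<'E'
from h import *
from bench import bot
import cv2
f=bot.grab_frame("scene");cv2.imwrite("pics/s4.png",cv2.resize(f["image"][180:300,230:350],None,fx=5,fy=5,interpolation=cv2.INTER_CUBIC))
to(bot.get_obs(),[562,17,34],94)
E
```

```text
clk 3.37 pos [563.2  16.7  35.6] yang 94.1 zaxis [ 0.003 -0.    -1.   ] gap 85.6 F [-0.8 -0.8 -0.1] q [-0.01  0.27  2.02  0.    0.85 -1.66]
tool d now [1.2 0.3 1.6] | turn 0.1 tool d after turn [1.2 0.3 1.6]
```

View pics/s4.png

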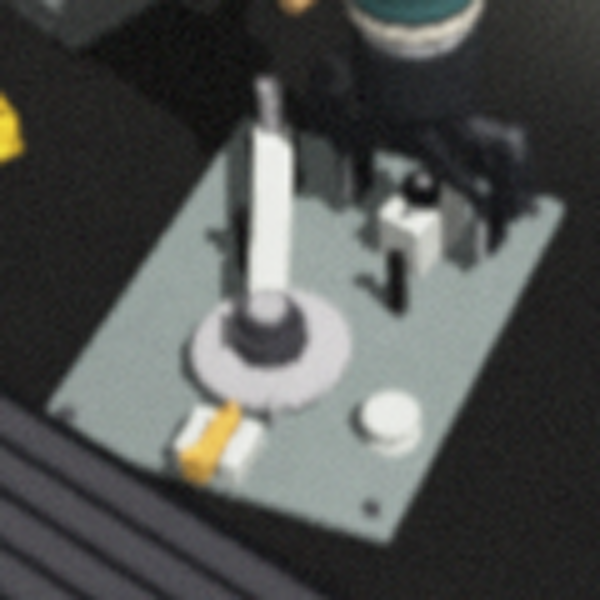

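The fingers at (320,170) and (470,225) straddle the block at (410,220). I'll close the gripper.

Request:
step_arm([
  {"tx": 0, "ty": 0, "tz": 0, "turn": 0, "gripper": 0.4},
  {"tx": 0, "ty": 0, "tz": 0, "turn": 0, "gripper": 0.3},
  {"tx": 0, "ty": 0, "tz": 0, "turn": 0, "gripper": 0.2},
  {"tx": 0, "ty": 0, "tz": 0, "turn": 0, "gripper": 0.1},
  {"tx": 0, "ty": 0, "tz": 0, "turn": 0, "gripper": 0},
  {"tx": 0, "ty": 0, "tz": 0, "turn": 0, "gripper": 0},
  {"tx": 0, "ty": 0, "tz": 0, "turn": 0, "gripper": 0},
  {"tx": 0, "ty": 0, "tz": 0, "turn": 0, "gripper": 0},
], squeeze=45)

```text
clock: 4.03
tool_pos: [562.3, 16.5, 34.5]
tool_rot: [0.0, -0.036, 0.999, -0.0]
contact_force: [-1.1, 0.0, 5.2]
finger_gap: 29.5
```

```bash
python3 - <<'E'
from h import *
from bench import bot
to(bot.get_obs(),[562,17,160],82)
E
```

```text
clk 4.03 pos [562.3  16.5  34.5] yang 94.1 zaxis [ 0.001 -0.    -1.   ] gap 29.5 F [-1.1  0.   5.2] q [-0.01  0.27  2.02 -0.    0.85 -1.66]
tool d now [   0.2    0.5 -125.5] | turn 12.1 tool d after turn [   0.3    0.5 -125.5]
```

Request:
step_arm([
  {"tx": 0, "ty": 0, "tz": -4, "turn": 0, "gripper": 0},
  {"tx": 0, "ty": 0, "tz": -8, "turn": 0, "gripper": 0},
  {"tx": 0, "ty": 0, "tz": -16, "turn": 0, "gripper": 0},
  {"tx": 0, "ty": 0, "tz": -22, "turn": 0, "gripper": 0},
  {"tx": 0, "ty": 0, "tz": -25, "turn": 0, "gripper": 0},
  {"tx": 0, "ty": 0, "tz": -25, "turn": 0, "gripper": 0},
  {"tx": 0, "ty": 0, "tz": -20, "turn": 0, "gripper": 0},
  {"tx": 0, "ty": 0, "tz": -10, "turn": 0, "gripper": 0},
  {"tx": 0, "ty": 0, "tz": -5, "turn": 4, "gripper": 0},
  {"tx": 0, "ty": 0, "tz": 0, "turn": 4, "gripper": 0},
  {"tx": 0, "ty": 0, "tz": 0, "turn": 4, "gripper": 0},
])

```text
clock: 4.95
tool_pos: [561.5, 16.5, 169.0]
tool_rot: [-0.0, 0.07, 0.998, -0.0]
contact_force: [-0.5, 0.2, -1.2]
finger_gap: 29.7
```

```bash
python3 - <<'E'
from h import *
from bench import bot
import cv2
f=bot.grab_frame("scene");cv2.imwrite("pics/s5.png",cv2.resize(f["image"][130:280,210:360],None,fx=4,fy=4,interpolation=cv2.INTER_CUBIC))
to(bot.get_obs(),[470,-346,165],82)
E
```

```text
clk 5.0 pos [561.3  16.6 168.6] yang 81.7 zaxis [-0.001  0.    -1.   ] gap 29.4 F [ 0.1 -0.2 -1.2] q [-0.01  0.11  1.93  0.    1.1  -1.44]
tool d now [  38.3 -371.9    3.7] | turn -0.3 tool d after turn [  39.9 -371.7    3.7]
```

View pics/s5.png

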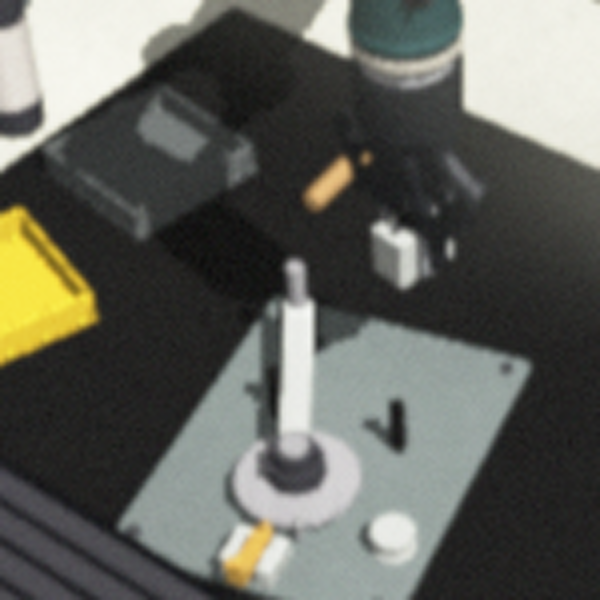

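The block is held clear of the plate at (395,250). I'll carry it over to the tray.

Request:
step_arm([
  {"tx": 1, "ty": -10, "tz": 0, "turn": 0, "gripper": 0},
  {"tx": 2, "ty": -20, "tz": 0, "turn": 0, "gripper": 0},
  {"tx": 4, "ty": -36, "tz": 0, "turn": 0, "gripper": 0},
  {"tx": 4, "ty": -36, "tz": 0, "turn": 0, "gripper": 0},
  {"tx": 4, "ty": -36, "tz": 0, "turn": 0, "gripper": 0},
  {"tx": 4, "ty": -36, "tz": 0, "turn": 0, "gripper": 0},
  {"tx": 4, "ty": -36, "tz": 0, "turn": 0, "gripper": 0},
  {"tx": 4, "ty": -36, "tz": 0, "turn": 0, "gripper": 0},
  {"tx": 4, "ty": -36, "tz": 0, "turn": 0, "gripper": 0},
  {"tx": 4, "ty": -36, "tz": 0, "turn": 0, "gripper": 0},
  {"tx": 3, "ty": -30, "tz": 0, "turn": 0, "gripper": 0},
  {"tx": 2, "ty": -20, "tz": 0, "turn": 0, "gripper": 0},
])

```text
clock: 6.0
tool_pos: [469.7, -345.7, 168.3]
tool_rot: [-0.001, 0.069, 0.998, -0.0]
contact_force: [0.1, 0.2, -0.4]
finger_gap: 29.4
```

Request:
step_arm([
  {"tx": 0, "ty": -4, "tz": 0, "turn": 0, "gripper": 0},
  {"tx": 0, "ty": 0, "tz": 0, "turn": 0, "gripper": 0},
  {"tx": 0, "ty": 0, "tz": 0, "turn": 0, "gripper": 0},
  {"tx": 0, "ty": 0, "tz": 0, "turn": 0, "gripper": 0},
])

```text
clock: 6.33
tool_pos: [471.0, -345.3, 168.4]
tool_rot: [-0.0, 0.068, 0.998, 0.001]
contact_force: [-0.6, 0.1, -1.7]
finger_gap: 29.4
```

```bash
python3 - <<'E'
from h import *
from bench import bot
import cv2
f=bot.grab_frame("scene");cv2.imwrite("pics/s6.png",cv2.resize(f["image"][120:240,180:300],None,fx=5,fy=5,interpolation=cv2.INTER_CUBIC))
to(bot.get_obs(),[470,-346,25],82)
for p in [(543.3,-288.8),(523.4,-422.5),(397.1,-404.1),(416.2,-268.1)]: print((proj(S,[*p,30])-[180,120])*5)
E
```

```text
clk 6.38 pos [ 471.2 -345.2  168.6] yang 82.2 zaxis [-0.001  0.001 -1.   ] gap 29.3 F [ 0.1  0.1 -0.9] q [-0.68  0.15  1.88  0.    1.11 -2.11]
tool d now [  1.   -1.1 143.6] | turn 0.2 tool d after turn [  1.   -1.1 143.6]
[329.75712964 316.97606222]
[209.02589103 228.48712573]
[353.30047731 149.12808529]
[478.8041589  231.68770525]
```

View pics/s6.png

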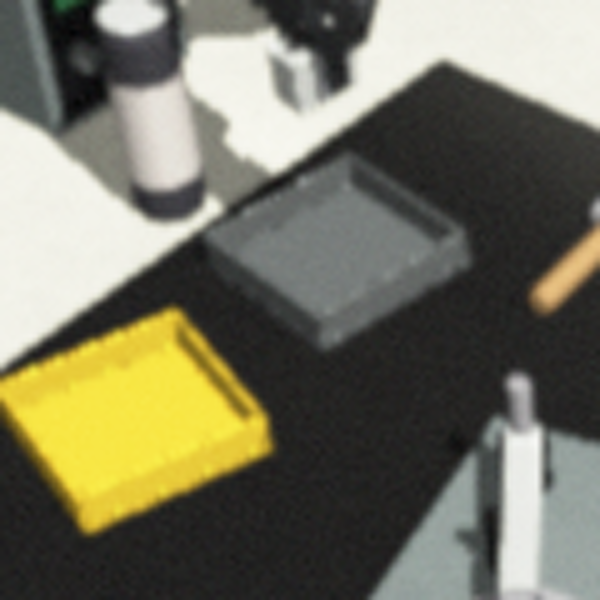

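The tray's rim corners in the scene, (325,325), (207,240), (350,155) and (470,232), lie within about 2 px of my reprojection. I'll lower the block.

Request:
step_arm([
  {"tx": 0, "ty": 0, "tz": 10, "turn": 0, "gripper": 0},
  {"tx": 0, "ty": 0, "tz": 25, "turn": 0, "gripper": 0},
  {"tx": 0, "ty": 0, "tz": 30, "turn": 0, "gripper": 0},
  {"tx": 0, "ty": 0, "tz": 30, "turn": 0, "gripper": 0},
  {"tx": 0, "ty": 0, "tz": 20, "turn": 0, "gripper": 0},
  {"tx": 0, "ty": 0, "tz": 12, "turn": 0, "gripper": 0},
  {"tx": 0, "ty": 0, "tz": 7, "turn": 0, "gripper": 0},
  {"tx": 0, "ty": 0, "tz": 4, "turn": 0, "gripper": 0},
  {"tx": 0, "ty": 0, "tz": 3, "turn": 0, "gripper": 0},
  {"tx": 0, "ty": 0, "tz": 2, "turn": 0, "gripper": 0},
  {"tx": 0, "ty": 0, "tz": 0, "turn": 0, "gripper": 0},
  {"tx": 0, "ty": 0, "tz": 0, "turn": 0, "gripper": 0},
])

```text
clock: 7.38
tool_pos: [471.9, -347.1, 27.0]
tool_rot: [0.001, 0.069, 0.998, -0.001]
contact_force: [-0.5, -1.4, -1.8]
finger_gap: 29.4
```

```bash
python3 - <<'E'
from h import *
from bench import bot
import cv2
f=bot.grab_frame("scene");cv2.imwrite("pics/s7.png",cv2.resize(f["image"][120:240,180:300],None,fx=5,fy=5,interpolation=cv2.INTER_CUBIC))
to(bot.get_obs(),[470,-346,24],82)
E
```

```text
clk 7.43 pos [ 471.8 -347.    27. ] yang 82.1 zaxis [ 0.002 -0.001 -1.   ] gap 29.5 F [ 0.9 -0.8 -1.6] q [-0.68  0.32  1.97  0.    0.84 -2.11]
tool d now [2.  0.8 3. ] | turn 0.1 tool d after turn [2.  0.8 3. ]
```

View pics/s7.png

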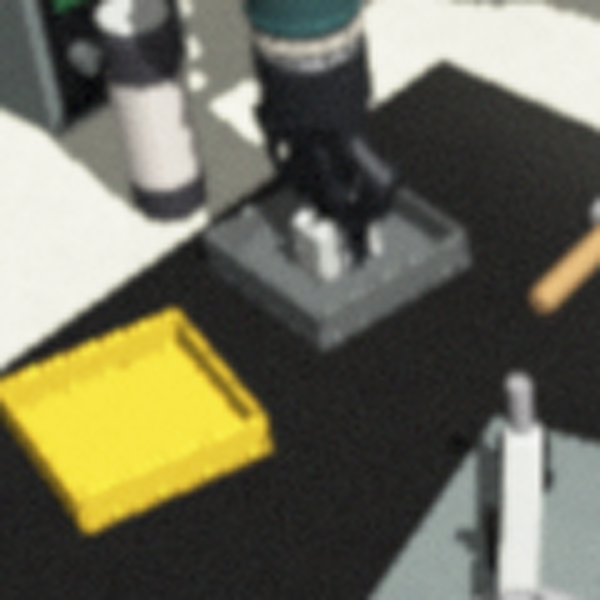

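The block is inside the tray at (320,245) and the wrist still carries its weight. I'll lower it in small steps until it touches.

Request:
step_arm([
  {"tx": 0, "ty": 0, "tz": 1, "turn": 0, "gripper": 0},
  {"tx": 0, "ty": 0, "tz": 1, "turn": 0, "gripper": 0},
  {"tx": 0, "ty": 0, "tz": 0.5, "turn": 0, "gripper": 0},
  {"tx": 0, "ty": 0, "tz": 0, "turn": 0, "gripper": 0},
  {"tx": 0, "ty": 0, "tz": 0, "turn": 0, "gripper": 0},
])

```text
clock: 7.85
tool_pos: [471.2, -346.6, 23.5]
tool_rot: [0.0, 0.069, 0.998, -0.0]
contact_force: [0.0, -0.3, -0.2]
finger_gap: 29.5
```

Request:
step_arm([
  {"tx": 0, "ty": 0, "tz": 0, "turn": 0, "gripper": 0.4},
  {"tx": 0, "ty": 0, "tz": 0, "turn": 0, "gripper": 0.5},
  {"tx": 0, "ty": 0, "tz": 0, "turn": 0, "gripper": 0.58},
  {"tx": 0, "ty": 0, "tz": 0, "turn": 0, "gripper": 0.58},
  {"tx": 0, "ty": 0, "tz": 0, "turn": 0, "gripper": 0.58},
  {"tx": 0, "ty": 0, "tz": 0, "turn": 0, "gripper": 0.58},
])

```text
clock: 8.35
tool_pos: [471.2, -346.5, 23.5]
tool_rot: [0.0, 0.069, 0.998, -0.0]
contact_force: [1.6, -0.4, 0.2]
finger_gap: 49.4
```

Request:
step_arm([
  {"tx": 0, "ty": 0, "tz": -5, "turn": 0, "gripper": 0.58},
  {"tx": 0, "ty": 0, "tz": -10, "turn": 0, "gripper": 0.58},
  {"tx": 0, "ty": 0, "tz": -20, "turn": 0, "gripper": 0.58},
  {"tx": 0, "ty": 0, "tz": -30, "turn": 0, "gripper": 0.58},
  {"tx": 0, "ty": 0, "tz": -30, "turn": 0, "gripper": 0.58},
  {"tx": 0, "ty": 0, "tz": -30, "turn": 0, "gripper": 0.58},
  {"tx": 0, "ty": 0, "tz": -15, "turn": 0, "gripper": 0.58},
  {"tx": 0, "ty": 0, "tz": 0, "turn": 0, "gripper": 0.58},
  {"tx": 0, "ty": 0, "tz": 0, "turn": 0, "gripper": 0.58},
])

```text
clock: 9.1
tool_pos: [472.1, -347.2, 165.7]
tool_rot: [0.002, 0.069, 0.998, -0.001]
contact_force: [-0.5, -0.4, -0.8]
finger_gap: 49.3
```

```bash
python3 - <<'E'
from h import *
from bench import bot
import cv2
f=bot.grab_frame("scene");cv2.imwrite("pics/s8.png",cv2.resize(f["image"][120:270,180:330],None,fx=4,fy=4,interpolation=cv2.INTER_CUBIC))
f=bot.grab_frame("top");cv2.imwrite("pics/t8.png",cv2.resize(f["image"][115:265,270:470],None,fx=4,fy=4,interpolation=cv2.INTER_CUBIC))
to(bot.get_obs(),[573,-85,165],115)
E
```

```text
clk 9.2 pos [ 470.4 -345.9  162.6] yang 82.1 zaxis [-0.001  0.001 -1.   ] gap 49.6 F [ 0.1  0.2 -0.1] q [-0.68  0.16  1.89 -0.    1.1  -2.11]
tool d now [-65.8 272.5  -2.3] | turn -32.9 tool d after turn [-203.2  193.1   -2.3]
```

View pics/s8.png

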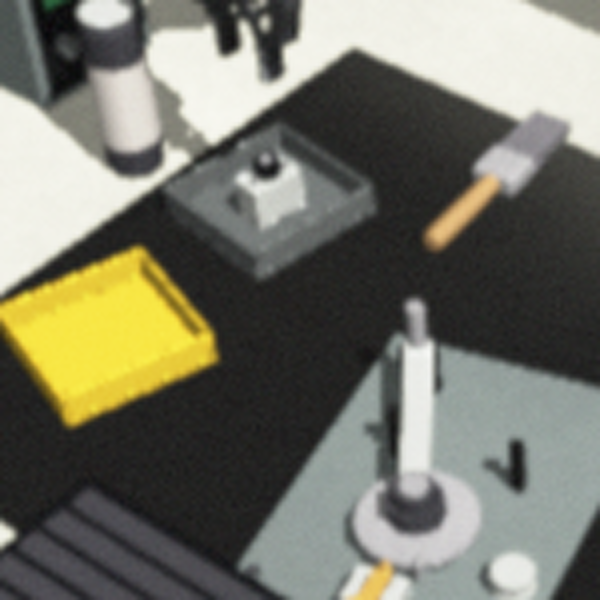

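View pics/t8.png

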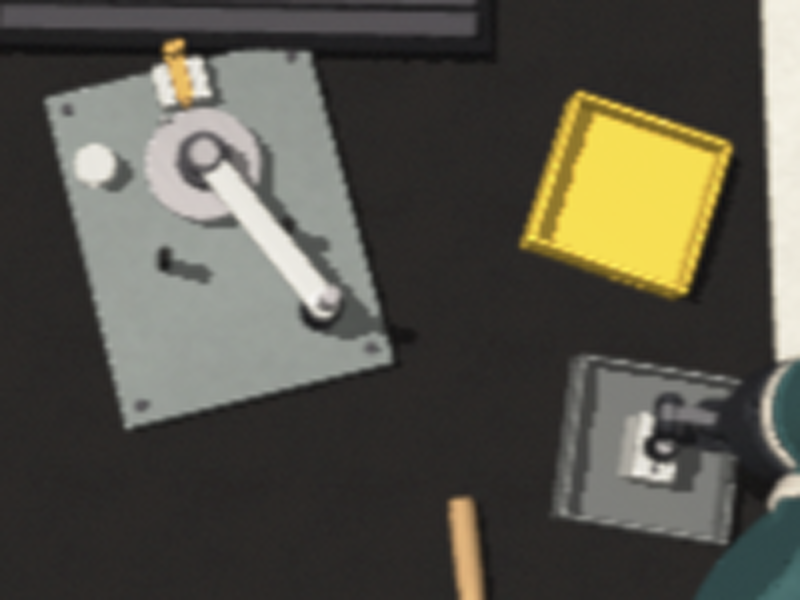

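The block stands upright in the grey tray, seen at scene (268,190) and top (655,445). The arm post is still at rest, so I'll move above it.

Request:
step_arm([
  {"tx": -4, "ty": 15, "tz": 0, "turn": 0, "gripper": 0.58},
  {"tx": -8, "ty": 30, "tz": 0, "turn": 0, "gripper": 0.58},
  {"tx": -9, "ty": 38, "tz": 0, "turn": 0, "gripper": 0.58},
  {"tx": -9, "ty": 38, "tz": 0, "turn": 0, "gripper": 0.58},
  {"tx": -9, "ty": 38, "tz": 0, "turn": 0, "gripper": 0.58},
  {"tx": -9, "ty": 38, "tz": 0, "turn": 0, "gripper": 0.58},
  {"tx": -9, "ty": 38, "tz": 0, "turn": 0, "gripper": 0.58},
  {"tx": -9, "ty": 36, "tz": 0, "turn": -6, "gripper": 0.58},
  {"tx": 0, "ty": 0, "tz": 0, "turn": -7, "gripper": 0.58},
  {"tx": 0, "ty": 0, "tz": 0, "turn": -7, "gripper": 0.58},
  {"tx": 0, "ty": 0, "tz": 0, "turn": -7, "gripper": 0.58},
  {"tx": 0, "ty": 0, "tz": 0, "turn": -6, "gripper": 0.58},
])

```text
clock: 10.2
tool_pos: [572.3, -86.1, 160.9]
tool_rot: [-0.002, -0.221, 0.975, 0.001]
contact_force: [-0.0, -0.5, -0.6]
finger_gap: 49.5
```

Request:
step_arm([
  {"tx": 0, "ty": 0, "tz": 0, "turn": 0, "gripper": 0.58},
  {"tx": 0, "ty": 0, "tz": 0, "turn": 0, "gripper": 0.58},
  {"tx": 0, "ty": 0, "tz": 0, "turn": 0, "gripper": 0.58},
])

```text
clock: 10.45
tool_pos: [573.0, -87.0, 162.2]
tool_rot: [-0.001, -0.216, 0.976, 0.0]
contact_force: [-0.1, 0.6, -0.0]
finger_gap: 49.4
```

```bash
python3 - <<'E'
from h import *
from bench import bot
import cv2
f=bot.grab_frame("scene");cv2.imwrite("pics/s9.png",cv2.resize(f["image"][150:300,200:350],None,fx=4,fy=4,interpolation=cv2.INTER_CUBIC))
o=bot.get_obs();to(o,[574,-86,84],115)
p=o['tool_pos'];print('tcp,tip in zoom',[(proj(S,p-[0,0,k])-[200,150])*4 for k in(0,14)],(proj(S,[574,-86,104])-[200,150])*4)
E
```

```text
clk 10.5 pos [573.2 -87.1 162.5] yang 115.0 zaxis [-0.001  0.    -1.   ] gap 49.7 F [-0.2  0.3 -0.2] q [-0.19  0.15  1.9   0.    1.09 -2.2 ]
tool d now [-1.3  0.6 78.5] | turn -0.0 tool d after turn [-1.3  0.6 78.5]
tcp,tip in zoom [array([334.52325035, 121.80788151]), array([335.84745159, 136.37454909])] [340.37084635 182.66250542]
```

View pics/s9.png

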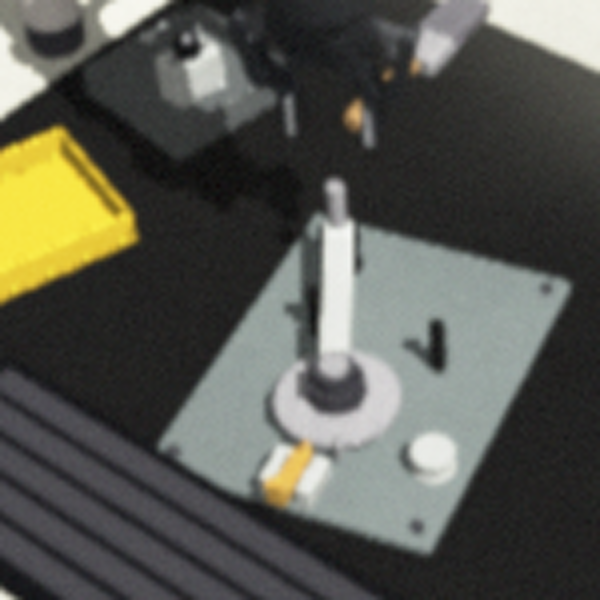

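The jaw tips at (291,132) and (369,143) straddle the pin top at (335,185). The same bias of about 1 px shows in both, so they agree. I'll descend around the pin.

Request:
step_arm([
  {"tx": -1, "ty": 0.5, "tz": 10, "turn": 0, "gripper": 0.58},
  {"tx": 0, "ty": 0, "tz": 20, "turn": 0, "gripper": 0.58},
  {"tx": 0, "ty": 0, "tz": 20, "turn": 0, "gripper": 0.58},
  {"tx": 0, "ty": 0, "tz": 15, "turn": 0, "gripper": 0.58},
  {"tx": 0, "ty": 0, "tz": 7, "turn": 0, "gripper": 0.58},
  {"tx": 0, "ty": 0, "tz": 4, "turn": 0, "gripper": 0.58},
  {"tx": 0, "ty": 0, "tz": 0, "turn": 0, "gripper": 0.58},
  {"tx": 0, "ty": 0, "tz": 0, "turn": 0, "gripper": 0.58},
])

```text
clock: 11.17
tool_pos: [574.9, -86.3, 87.9]
tool_rot: [0.0, -0.217, 0.976, -0.0]
contact_force: [0.7, 0.5, 0.7]
finger_gap: 49.6
```

```bash
python3 - <<'E'
from h import *
from bench import bot
import cv2
f=bot.grab_frame("scene");cv2.imwrite("pics/s10.png",cv2.resize(f["image"][150:270,220:340],None,fx=5,fy=5,interpolation=cv2.INTER_CUBIC))
o=bot.get_obs();to(o,[574,-86,84],115)
E
```

```text
clk 11.22 pos [575.3 -86.4  88.4] yang 115.1 zaxis [ 0.002 -0.    -1.   ] gap 49.4 F [-0.6 -0.3 -0.1] q [-0.19  0.23  1.95  0.    0.95 -2.2 ]
tool d now [1.  0.9 4.4] | turn 0.1 tool d after turn [1.  0.9 4.4]
```

View pics/s10.png

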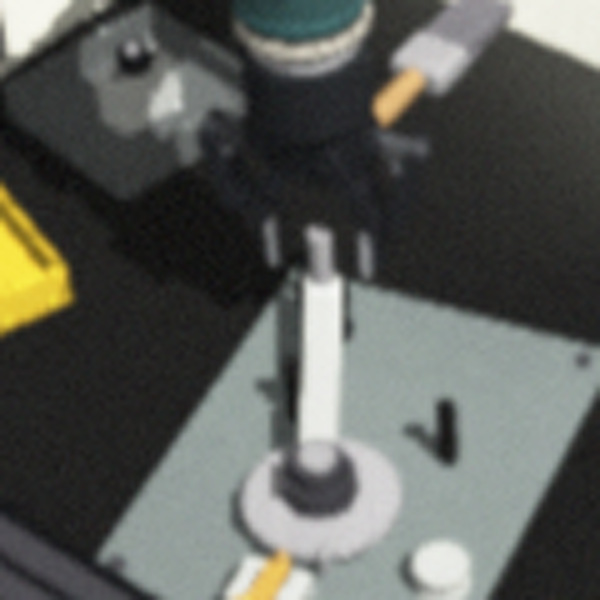

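The pin at (320,250) sits between the pads at (270,245) and (366,255). I'll close on it.

Request:
step_arm([
  {"tx": 0, "ty": 0, "tz": 2, "turn": 0, "gripper": 0.3},
  {"tx": 0, "ty": 0, "tz": 0, "turn": 0, "gripper": 0.2},
  {"tx": 0, "ty": 0, "tz": 0, "turn": 0, "gripper": 0.1},
  {"tx": 0, "ty": 0, "tz": 0, "turn": 0, "gripper": 0},
  {"tx": 0, "ty": 0, "tz": 0, "turn": 0, "gripper": 0},
  {"tx": 0, "ty": 0, "tz": 0, "turn": 0, "gripper": 0},
  {"tx": 0, "ty": 0, "tz": 0, "turn": 0, "gripper": 0},
], squeeze=50)

```text
clock: 11.8
tool_pos: [575.6, -87.7, 86.3]
tool_rot: [0.001, -0.218, 0.976, -0.002]
contact_force: [1.5, -5.5, 0.6]
finger_gap: 13.2
```

```bash
python3 - <<'E'
from h import *
from bench import bot
o=bot.get_obs();to(o,[574,-86,84],115)
piv=np.array([690,9.5]);p=o['tool_pos'][:2]
print('r',np.linalg.norm(p-piv),'ang',np.degrees(np.arctan2(*(p-piv)[::-1]))%360)
# chord plan: start angle 219.3, world targets & tool-frame deltas with turn (y angle 115->88 linearly)
a0=219.3;N=12;th=np.linspace(0,0.70,N+1);ya=np.linspace(115,88,N+1)
P=np.array([[piv[0]+150*np.cos(np.radians(a0)-t),piv[1]+150*np.sin(np.radians(a0)-t)] for t in th])
for i in range(N):
    y=np.radians(ya[i]);ex=np.array([-np.sin(y),np.cos(y)]);ey=np.array([np.cos(y),np.sin(y)])
    d=P[i+1]-P[i];print(i,round(th[i+1],3),P[i+1].round(1),'tx %.2f ty %.2f turn %.2f'%(d@ex,d@ey,ya[i]-ya[i+1]))
E
```

```text
clk 11.8 pos [575.6 -87.7  86.3] yang 115.1 zaxis [ 0.003 -0.003 -1.   ] gap 13.2 F [ 1.5 -5.5  0.6] q [-0.19  0.24  1.95 -0.    0.95 -2.2 ]
tool d now [0.7 2.2 2.3] | turn 0.1 tool d after turn [0.7 2.2 2.3]
r 150.15652510750093 ang 220.35591830949247
0 0.058 [568.6 -78.6] tx 1.91 ty 8.54 turn 2.25
1 0.117 [563.7 -71.3] tx 1.75 ty 8.57 turn 2.25
2 0.175 [559.2 -63.8] tx 1.59 ty 8.60 turn 2.25
3 0.233 [555.1 -56.1] tx 1.42 ty 8.63 turn 2.25
4 0.292 [551.5 -48.1] tx 1.26 ty 8.66 turn 2.25
5 0.35 [548.4 -39.9] tx 1.09 ty 8.68 turn 2.25
6 0.408 [545.7 -31.6] tx 0.93 ty 8.70 turn 2.25
7 0.467 [543.6 -23.1] tx 0.76 ty 8.72 turn 2.25
8 0.525 [541.9 -14.5] tx 0.59 ty 8.73 turn 2.25
9 0.583 [540.8  -5.9] tx 0.43 ty 8.74 turn 2.25
10 0.642 [540.1   2.9] tx 0.26 ty 8.74 turn 2.25
11 0.7 [540.   11.6] tx 0.09 ty 8.75 turn 2.25
```

Request:
step_arm([
  {"tx": 1, "ty": 4.3, "tz": 0, "turn": 1.1, "gripper": 0},
  {"tx": 1, "ty": 4.3, "tz": 0, "turn": 1.1, "gripper": 0},
  {"tx": 1.8, "ty": 8.6, "tz": 0, "turn": 2.2, "gripper": 0},
  {"tx": 1.6, "ty": 8.6, "tz": 0, "turn": 2.2, "gripper": 0},
  {"tx": 1.4, "ty": 8.6, "tz": 0, "turn": 2.2, "gripper": 0},
  {"tx": 1.3, "ty": 8.7, "tz": 0, "turn": 2.2, "gripper": 0},
  {"tx": 0, "ty": 0, "tz": 0, "turn": 0, "gripper": 0},
  {"tx": 0, "ty": 0, "tz": 0, "turn": 0, "gripper": 0},
])

```text
clock: 12.47
tool_pos: [553.1, -50.9, 86.3]
tool_rot: [0.002, -0.123, 0.992, -0.002]
contact_force: [2.4, -8.1, -2.9]
finger_gap: 12.6
```

```bash
python3 - <<'E'
from h import *
from bench import bot
import cv2
o=bot.get_obs();to(o,[551.5,-48.1,86],104)
piv=np.array([690,9.5]);p=o['tool_pos'][:2]
print('r',np.linalg.norm(p-piv),'ang',np.degrees(np.arctan2(*(p-piv)[::-1]))%360,np.radians(219.3-np.degrees(np.arctan2(*(p-piv)[::-1]))%360))
f=bot.grab_frame("scene");cv2.imwrite("pics/s11.png",cv2.resize(f["image"][150:270,220:340],None,fx=5,fy=5,interpolation=cv2.INTER_CUBIC))
E
```

```text
clk 12.47 pos [553.1 -50.9  86.3] yang 104.1 zaxis [ 0.004 -0.004 -1.   ] gap 12.6 F [ 2.4 -8.1 -2.9] q [-0.13  0.19  2.01 -0.    0.94 -1.95]
tool d now [0.9 3.1 0.3] | turn 0.1 tool d after turn [0.9 3.1 0.3]
r 149.62817053641982 ang 203.79249419431886 0.27065703508127203
```

View pics/s11.png

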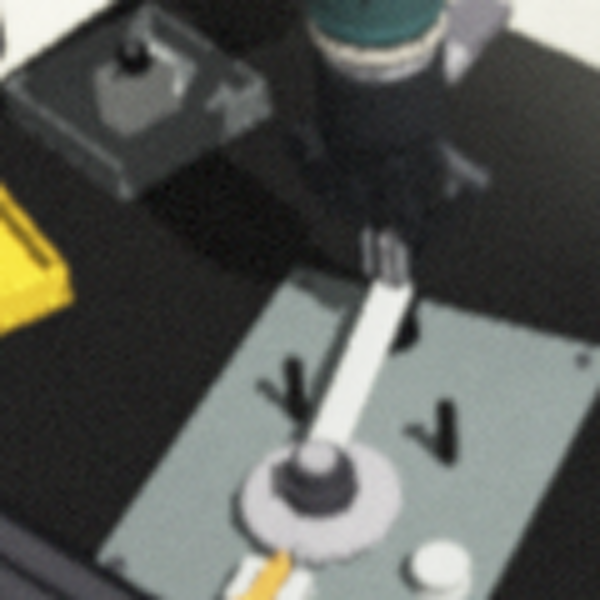

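The arm follows with the pin gripped at (387,258), angle about 0.28, force about 8 N. I'll continue past the click.

Request:
step_arm([
  {"tx": 1.1, "ty": 8.7, "tz": 0, "turn": 2.2, "gripper": 0},
  {"tx": 0.9, "ty": 8.7, "tz": 0, "turn": 2.2, "gripper": 0},
  {"tx": 0.8, "ty": 8.7, "tz": 0, "turn": 2.2, "gripper": 0},
  {"tx": 0.6, "ty": 8.7, "tz": 0, "turn": 2.2, "gripper": 0},
  {"tx": 0.4, "ty": 8.7, "tz": 0, "turn": 2.2, "gripper": 0},
  {"tx": 0.3, "ty": 8.7, "tz": 0, "turn": 2.2, "gripper": 0},
  {"tx": 0.1, "ty": 8.7, "tz": 0, "turn": 2.2, "gripper": 0},
  {"tx": 0, "ty": 2, "tz": 0, "turn": 0, "gripper": 0},
  {"tx": 0, "ty": 0, "tz": 0, "turn": 0, "gripper": 0},
  {"tx": 0, "ty": 0, "tz": 0, "turn": 0, "gripper": 0},
])

```text
clock: 13.35
tool_pos: [540.2, 10.1, 86.2]
tool_rot: [0.001, 0.01, 1.0, -0.002]
contact_force: [0.2, -10.9, 1.8]
finger_gap: 12.7
```

```bash
python3 - <<'E'
from h import *
from bench import bot
import cv2
o=bot.get_obs();to(o,[540,11.6,86],88)
piv=np.array([690,9.5]);p=o['tool_pos'][:2]
a=np.degrees(np.arctan2(*(p-piv)[::-1]))%360
print('r',np.linalg.norm(p-piv),'ang',a,np.radians(219.3-a),np.radians(220.36-a))
f=bot.grab_frame("scene");cv2.imwrite("pics/s12.png",cv2.resize(f["image"][150:290,220:360],None,fx=4.2,fy=4.2,interpolation=cv2.INTER_CUBIC))
f=bot.grab_frame("top");cv2.imwrite("pics/t12.png",cv2.resize(f["image"][115:265,270:470],None,fx=4,fy=4,interpolation=cv2.INTER_CUBIC))
E
```

```text
clk 13.35 pos [540.2  10.1  86.2] yang 88.8 zaxis [ 0.001 -0.005 -1.   ] gap 12.7 F [  0.2 -10.9   1.8] q [-0.02  0.17  2.04 -0.01  0.93 -1.57]
tool d now [0.2 1.5 0.2] | turn 0.8 tool d after turn [0.2 1.5 0.2]
r 149.81138696598626 ang 179.77844275507184 0.6897812994394157 0.7082817895105556
```

View pics/s12.png

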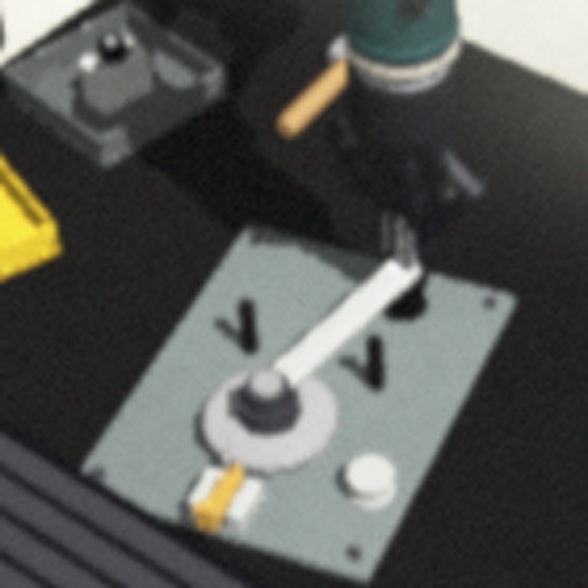

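View pics/t12.png

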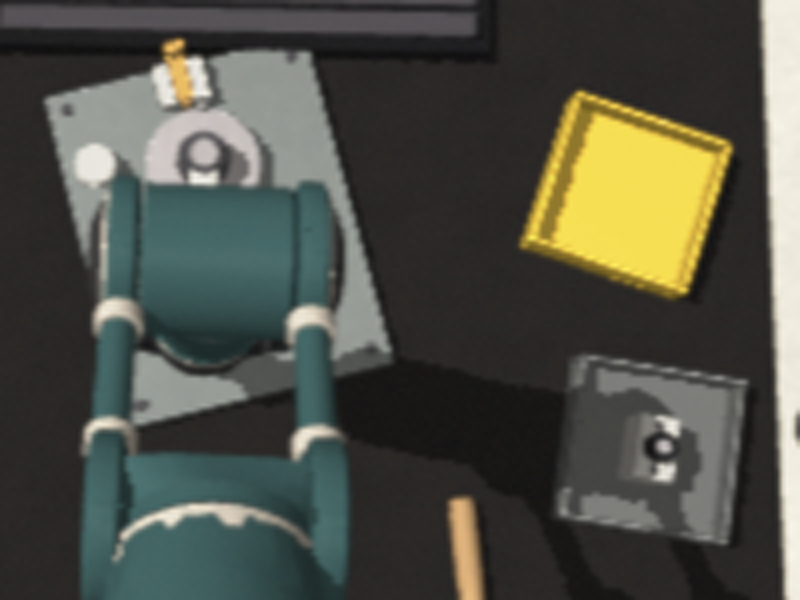

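The angle from the TCP is 0.69–0.71 rad. The force is 10.9 N, against the 11 N expected at 0.7. I'll hold briefly to check it is steady, then hand in.

Request:
step_arm([
  {"tx": 0, "ty": 0, "tz": 0, "turn": 0, "gripper": 0},
  {"tx": 0, "ty": 0, "tz": 0, "turn": 0, "gripper": 0},
  {"tx": 0, "ty": 0, "tz": 0, "turn": 0, "gripper": 0},
  {"tx": 0, "ty": 0, "tz": 0, "turn": 0, "gripper": 0},
  {"tx": 0, "ty": 0, "tz": 0, "turn": 0, "gripper": 0},
  {"tx": 0, "ty": 0, "tz": 0, "turn": 0, "gripper": 0},
])

```text
clock: 13.95
tool_pos: [540.2, 9.9, 86.2]
tool_rot: [0.001, 0.011, 1.0, -0.002]
contact_force: [0.2, -11.3, 2.2]
finger_gap: 12.7
```

```bash
python3 - <<'E'
from h import *
from bench import bot
o=bot.get_obs();to(o,[540,11.6,86],88)
p=o['tool_pos'][:2]-[690,9.5];a=np.degrees(np.arctan2(p[1],p[0]))%360
t=np.radians(219.3-a);print(t)
if .66<t<.73: print(bot.sign_off())
E
```

```text
clk 13.95 pos [540.2   9.9  86.2] yang 88.8 zaxis [ 0.001 -0.005 -1.   ] gap 12.7 F [  0.2 -11.3   2.2] q [-0.02  0.17  2.04 -0.01  0.93 -1.57]
tool d now [0.2 1.7 0.2] | turn 0.8 tool d after turn [0.2 1.7 0.2]
0.6887338472273004
the job is handed in; nothing more can be done
None
```

I moved the idler block into the grey tray, then gripped the finger post and swung the tensioner arm past the click. I handed in at about 14 s while still holding it there.

**Final checks**
- **Arm angle:** about 0.69 rad from the measured tool position, or about 0.71 rad counted from where the grip began. Both are inside the 0.65–0.75 hold range.
- **Holding force:** steady at about 11 N, which is what the spring should give there.
- **Block:** upright near the middle of the tray in both camera views.
- **Bystanders:** in the last pictures I saw nothing else disturbed in the area around the drive and tray. I did not check the jar, carton, tablet or screwdriver again at the end.

**What did not go to plan**
- **Refused calls:** my first two move calls were refused because the rows were incomplete; nothing moved.
- **Pawl not seen directly:** I did not measure the pawl drop in the images. I inferred it from the angle being well past 0.60 rad.
- **Camera disagreement:** the two views disagreed by up to about 10 mm on the post's position. I used the position worked out from the plate, which the grip then confirmed to within about 3 mm.

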